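Take a reading on the benchtop refractometer

TASK

Take a reading on the refractometer with light fingertip touches: first press its rocker switch to on, then push the raised sample cover gently down until it lies flat over the prism, and last tap the long start key and let it come back up. Press none of the three round keys, and leave the vial, the standard bottle and the other glassware and bottles standing where they are.

Things in the scene. Friction and masses are not known exactly. Their poses are not given: they have to be found in the camera images.
- meter: The refractometer, a pale grey fixed housing 300 (x) by 380 (y) mm with a flat deck 85 mm above the bench; origin at the centre of its underside, x from operator side (nearest the robot) to rear, y left, z up. A display hump (x 0 to 160, y -25 to 180 mm) rises to 160 mm; in front of it lie the keys and rocker; the round cover is on the right. Fingers must never push on it with over 25 N.
- power (a joint): The black rocker switch, in rad: 0 = off, 0.40 = fully on (counts from 0.30). Paddle 36 mm (meter x) by 22 mm, pivot 95 mm in front and 140 mm left of the meter's origin, in a bezel 4 mm high. Its top is a shallow V: at off the near half stands proud, its outer end 13 mm above the deck; pressed down 5 to 7 mm it lies level and the switch is on. Takes 2 to 3 N, stays as left; pressed harder its mount gives 1 mm per 5 N.
- power_pad (a point): Point on the top face of the rocker's near half, 11 mm from the pivot: the spot to press straight down. At off it is about 10 mm above the deck; at on about 5.5 mm. It moves with the rocker (its axes tilt with it).
- cover (a joint): Hinge of the round black sample cover, in rad: 0 = shut, flat over the prism; 1.57 = upright. It starts raised at 1.0 to 1.5. The hinge is stiff: the cover stays at whatever angle it is left and needs about 1 to 2 N at the lip to move. Shut counts below 0.05. Once shut, its sprung hinge plate gives 1 mm per 5 N. The hinge must never turn faster than 6 rad/s.
- cover_hinge (a point): Middle of the cover's hinge axis, 92.5 mm above the bench, on the rear side of the prism (20 mm behind and 100 mm right of the meter's origin), with the meter's axes; the hinge runs along y. Shut, the cover reaches from here towards the operator (-x); a point at distance r along it lies at x = -r cos(angle), z = +r sin(angle) from here.
- cover_lip (a point): Middle of the outer (upper when shut) face of the cover's lip, a 30 mm wide tab 99 mm from the hinge. The cover is a disc of 82 mm diameter, 9 mm thick, centred 52 mm from the hinge, outer face 4.5 mm from the hinge plane; the lip ends 111 mm from the hinge. Raised, its outer face looks to the rear (+x of the meter), so it is pushed shut from behind and then from above.
- start (a joint): Travel of the long start key, in m: 0 = up, 0.006 = fully down; a tap counts from 0.0025. A spring brings it back; it takes 1.2 N to start, 3.2 N at 0.0025 and 6 N to bottom. Pressing it before the switch is on and the cover is shut spoils the reading.
- start_top (a point): Centre of the top of the start key, the only long key: a white bar 22 mm (meter x) by 50 mm (meter y), its top 8 mm above the deck (102 mm in front and 45 mm left of the meter's origin). It is pressed straight down.
- key_right (a joint): Travel of the round white key on the right of the row of three, 18 mm diameter, its top 7 mm above the deck, 40 mm in front and 30 mm left of the meter's origin, in m: 0 = up. Not to be pressed.
- key_middle (a joint): Travel of the round white key in the middle of the row of three, 18 mm diameter, its top 7 mm above the deck, 40 mm in front and 75 mm left of the meter's origin, in m: 0 = up. Not to be pressed.
- key_left (a joint): Travel of the round white key on the left of the row of three, 18 mm diameter, its top 7 mm above the deck, 40 mm in front and 120 mm left of the meter's origin, in m: 0 = up. Not to be pressed.
- vial: Clear sample vial with white cap, 19 mm diameter, 40 mm high, loose on the front right corner of the meter's deck; origin at the centre of its foot. Leave it.
- standard: Small amber bottle with black cap, 26 mm diameter, 49 mm high, loose on the meter's deck between the cover and the control panel; origin at the centre of its foot. Leave it.
- wash_bottle: White wash bottle, 68 mm diameter, 167 mm to its cap and 225 mm to its bent spout, loose on the bench left of the meter; origin at the centre of its foot. Leave it.
- wash_bottle2: A second wash bottle like the first. Leave it.
- reagent: Amber reagent bottle with green cap, 72 mm diameter, 165 mm high, on the bench left of the meter; origin at the centre of its foot. Leave it.
- beaker: Empty glass beaker, 72 mm diameter, 88 mm high, on the bench right of the meter; origin at the centre of its foot. Leave it.
- petri: Covered glass dish, 92 mm diameter, 14 mm high, on the bench right of the meter; origin at the centre of its foot. Leave it.
Mind the look-alikes: they are no part of the job. Of the things like the vial, leave any that is green or red; of the rest the smaller one is meant.

How it is judged:
By the outcome, as a careful person would: the job done as asked, in the order asked, and still so for the second after the job is handed in, with the robot touching nothing.
It also fails if it takes over 53 s, if anything falls off the work surface, if the arm or the gripper's body presses on something with over 40 N, if the wrist force passes 120 N, or if a joint passes its speed limit or range.

ROBOT

A 6-joint arm with a two-finger parallel gripper is mounted at the origin on the work surface. World frame = base frame: x ahead of the robot, y to its left, z up, the work surface at z = 0. Lengths are in m, angles in rad, forces in N, time in s.
With the tool pointing down it reaches from about 0.375 to 0.9 m from the base axis. Payload 3.1 kg.
Tool frame: the origin (TCP) lies at the centre of the arm's flange, where the gripper is bolted on; the fingertips stand 173 mm ahead of it and the grasp point (between the pads) lies 155 mm ahead of it; z points along the fingers, y is the line along which they close (so a half turn about z gives the same grasp; the last joint's range is limited). The gripper opens to 85 mm and grips with 20 to 120 N. Pads are 22 mm wide; open, the fingers measure 114 mm over their backs; the gripper's body (76 mm by 85 mm) begins 54 mm behind the grasp point. The pads swing forward as they close: fully open they stand 13 mm farther back than shut.
Start: joints at [1.123, 0.527, 1.433, -0, 1.181, -0.178], TCP at [0.167, 0.602, 0.405] pointing down, gripper open.
Joint ranges: [-3.08, 3.08], [-0.75, 2.2], [0.22, 2.44], [-1.43, 4.57], [0, 2.65], [-2.85, 2.85]. Speed limits (rad/s): [2.79, 2.79, 3.14, 3.14, 3.14, 3.14].

INTERFACE

Orientations are given as a unit quaternion [x, y, z, w].
In Python, from station import * gives the robot as it stands.
- The arm moves only by the shell command python3 -m jog 'ROWS' [OPENING] [FORCE]. ROWS is a JSON object of lists of equal length, an entry for each row: "linear": the shift along the world's x, y, z in mm, a list of three; "turn": the turn about the world's z in units of 5 degrees (1.0 is 5 degrees). A call has 1 to 12 rows; each row shifts and turns the commanded pose from where the row before left it; what a row does not reach is not made up. A row lasts 1/8 s, in which the tool goes at most 62.5 mm and 10.7 degrees, less where a joint would pass 70% of its speed; a pose out of reach is approached as far as the arm can. A call is refused whole if a number of a shift passes 62.5 or a number of a turn 1, either way. A call with a gripper value outside its range is refused whole. OPENING is the opening, from 0 (shut) to 1 (fully open), set as the call begins (- or left out, the last holds). The fingers move at their own pace and stop on an object; FORCE is the grip in N (left out, the last holds). Time passes only in rows, so rows that do not move let the fingers close. It gives the time, the measured TCP pose, the force, the opening and the grip force at its end, in the units of the state.
- sense(): the state, without advancing time (a new reading comes with each control period).
- snapshot(name): name is "scene" or "side" or "wrist"; returns the picture (384x512x3 uint8, red, green, blue); there is no depth.
- get_calibration(name): a dict with "fx", "fy", "cx", "cy" (pixels), "world_to_cam" (4x4, takes a point from world to camera coordinates). Camera axes: x right, y down, z forward; pixel columns grow to the right and rows downward; lengths in m; the calibration is good to about 2 mm. A picture is of the moment at which its call begins: read the wrist's pose just before it. get_calibration takes no time and is no camera call; for the wrist camera it gives the pose at the moment of the call.
- sign_off(): hands the job in; it is judged then, once.
The state is a dict: "t": time; "q": joint angles; "qd": joint speeds; "tau": joint torques, N m; "tcp_pos": TCP position; "tool_rot": TCP orientation; "force": force on the tool from outside, world axes, zero at the start; "ft_torque": the same for the moment, N m; "finger_gap": opening from 0.0 (shut) to 1.0 (fully open); "gripper_force": force on a finger pad.
Only numpy, scipy, OpenCV 4.12 (cv2) and the standard library are available. Lean on these libraries where they do the work, as an engineer would, in place of code of your own. Each camera call takes 0.05 s, during which the arm holds its last target. There are 200 camera calls.

## Working session

There is one attempt and no reset: what is moved stays moved. The work goes in short steps, Python scripts to look and compute and a shell command to move; the robot and the scene stay as the last step left them, time stands still between calls to the robot, and variables do not carry over. Pictures are saved under pics/ and viewed, at most 10 in all, crops included, and the job is handed in when it is done.

```bash
mkdir -p pics; ls; python3 - <<'E'
from station import *
import cv2,numpy as np
for n in("scene","side"):
    im=snapshot(n); cv2.imwrite(f"pics/{n}0.png",im[:,:,::-1]); 
    c=get_calibration(n); print(n,c['fx'],c['cx'],c['cy'],np.round(c['world_to_cam'],3).tolist())
s=sense();print(s['t'],s['tcp_pos'],s['tool_rot'],s['force'])
E
```

```text
pics
scene 463.08950919830335 253.4243224535734 188.6411496730044 [[-0.854, 0.52, -0.008, 0.44], [0.369, 0.593, -0.715, -0.176], [-0.367, -0.614, -0.699, 1.488], [0.0, 0.0, 0.0, 1.0]]
side 360.1780960778509 262.3902715449312 194.02518476710625 [[0.895, -0.445, -0.001, -0.48], [-0.254, -0.509, -0.822, 0.238], [0.365, 0.737, -0.569, 0.822], [0.0, 0.0, 0.0, 1.0]]
0.1 [0.16641131 0.60212418 0.40383989] [ 1.34494013e-01  9.90913937e-01 -9.19253586e-04 -2.90737422e-04] [ 1.35835134 -0.01038109 -0.02364174]
```

View pics/scene0.png

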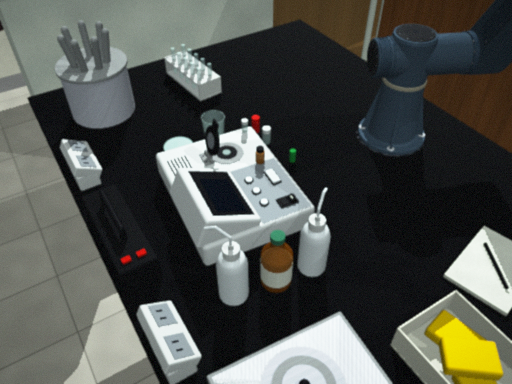

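View pics/side0.png

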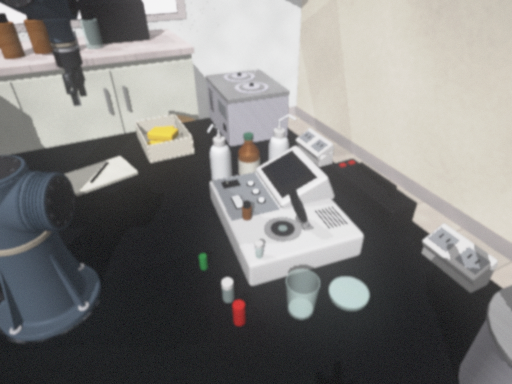

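The scene view shows the meter in mid-picture: rocker at (288,201), start key at (272,177), round keys at (249,180), (257,190) and (264,203), raised cover at (211,135), vial on the deck at (244,127) and amber standard at (260,155). In the side view the start key is at (238,201), the rocker at (231,184) and the cover at (298,207). Next I enlarge both to refine these pixels.

```bash
python3 - <<'E'
import cv2,numpy as np
a=cv2.imread("pics/scene0.png")[105:225,190:320]; b=cv2.imread("pics/side0.png")[140:290,200:365]
a=cv2.resize(a,None,fx=3,fy=3,interpolation=3);b=cv2.resize(b,None,fx=2.4,fy=2.4,interpolation=3)
cv2.imwrite("pics/c1.png",np.hstack([a,b]))
E
```

```text
(no output)
```

View pics/c1.png

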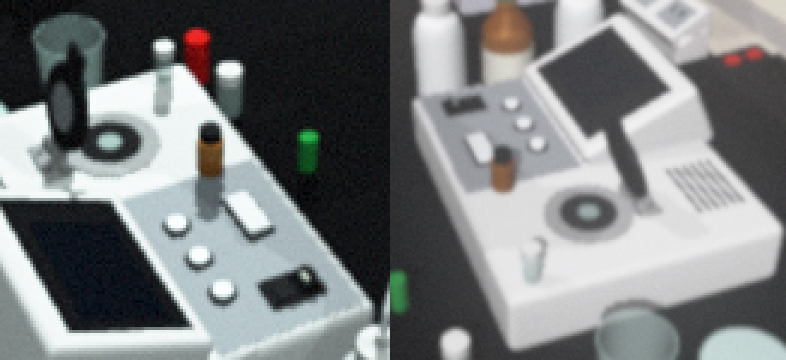

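The enlarged crop shows the white bar as start, three round keys, the rocker with its proud half lit, and the cover standing up on the right. The deck vial is the small clear one with a white cap; the white, red and green ones on the bench are look-alikes. Nothing is grasped, so I only have to stay clear of all of them.

```bash
cat > h.py <<'E'
import numpy as np
from scipy.optimize import least_squares
def proj(c,P):
    W=np.asarray(c['world_to_cam']);P=np.atleast_2d(P)@W[:3,:3].T+W[:3,3]
    return np.c_[c['fx']*P[:,0]/P[:,2]+c['cx'],c['fy']*P[:,1]/P[:,2]+c['cy']]
M={'kr':(-.04,.03,.092),'km':(-.04,.075,.092),'kl':(-.04,.12,.092),'st':(-.102,.045,.093),'prism':(-.032,-.1,.087),
 'pad':(-.106,.14,.095),'hinge':(.02,-.1,.0925)}
def w(p,m):
    c,s=np.cos(p[2]),np.sin(p[2]);return np.array([p[0]+c*m[0]-s*m[1],p[1]+s*m[0]+c*m[1],m[2]])
def fit(obs,p0):
    f=lambda p:np.concatenate([(proj(c,w(p,M[k]))[0]-u) for c,k,u in obs])
    r=least_squares(f,p0,loss='soft_l1');return r.x,r.fun.reshape(-1,2)
E
python3 - <<'E'
from station import *; from h import *
a=get_calibration("scene");b=get_calibration("side")
A=dict(kr=(248.7,179.3),km=(256.3,190.3),kl=(263.7,201.7),st=(272.7,176),prism=(226.3,152))
B=dict(kr=(261.3,199.6),km=(255.4,190.8),kl=(250.4,182.9),st=(237.1,201.3),prism=(282.5,227.9))
obs=[(a,k,v) for k,v in A.items()]+[(b,k,v) for k,v in B.items()]
for o in(obs[:5],obs[5:],obs):
    p,r=fit(o,[.3,.5,0.]);print(p.round(4),abs(r).max(),)
print(r.round(1).tolist())
for k in M: print(k,w(p,M[k]).round(4))
# cover tip (scene) & bottle spout/ obstacle positions by ray on plane
def ray(c,uv,z):
    W=np.asarray(c['world_to_cam']);R=W[:3,:3];o=-R.T@W[:3,3];d=R.T@np.array([(uv[0]-c['cx'])/c['fx'],(uv[1]-c['cy'])/c['fy'],1]);return o+d*(z-o[2])/d[2]
print('wash spout',ray(a,(322,190),.225),'foot',ray(a,(312,270),0),'std top',ray(a,(259.5,148),.134),'vial top',ray(a,(244.5,121),.125))
hx=lambda th,r:w(p,(.02-r*np.cos(th),-.1,.0925+r*np.sin(th)))
for th in(1,1.1,1.2,1.3,1.4,1.5):print(th,proj(a,hx(th,.111)).round(1),proj(b,hx(th,.111)).round(1))
print(sense()['t'])
E
```

```text
[ 0.5819 -0.0065 -0.1103] 0.6727034598150112
[ 0.5783 -0.015  -0.0975] 1.143343494363961
[ 0.5807 -0.0093 -0.1041] 1.946759231332777
[[-0.2, -0.9], [-0.3, -1.0], [0.1, -1.0], [-0.4, -1.4], [0.0, -0.0], [-0.4, -1.6], [-0.0, -1.4], [-0.1, -1.5], [0.5, -1.9], [-0.4, -0.5]]
kr [0.5441 0.0247 0.092 ]
km [0.5487 0.0694 0.092 ]
kl [0.5534 0.1142 0.092 ]
st [0.484 0.046 0.093]
prism [ 0.5385 -0.1055  0.087 ]
pad [0.4899 0.1409 0.095 ]
hinge [ 0.5902 -0.1109  0.0925]
wash spout [0.50118443 0.26146482 0.225     ] foot [0.53071952 0.29586529 0.        ] std top [ 0.48099395 -0.0226385   0.134     ] vial top [ 0.4472332  -0.15862529  0.125     ]
1 [[227.3 122.4]] [[280.2 195.3]]
1.1 [[223.8 121.6]] [[284.1 192.5]]
1.2 [[220.2 121.2]] [[288.2 190. ]]
1.3 [[216.3 121.2]] [[292.5 187.9]]
1.4 [[212.4 121.5]] [[296.8 186.1]]
1.5 [[208.4 122.2]] [[301.1 184.7]]
0.1
```

```bash
python3 -m jog '{"linear":[[20,-40,10],[23,-43,10],[23,-43,10],[23,-43,5],[23,-43,0],[23,-43,0],[23,-43,0],[23,-43,0],[23,-43,0],[23,-43,0],[23,-43,0],[20,-40,0]],"turn":[0.2,0.2,0.2,0.2,0.2,0.2,0.2,0.2,0.2,0.1,0,0]}' 0 20
python3 -m jog '{"linear":[[0,0,0],[0,0,0],[0,0,0]],"turn":[0,0,0]}'
python3 - <<'E'
from station import *
import cv2,numpy as np
c=get_calibration("wrist");im=snapshot("wrist");cv2.imwrite("pics/w1.png",im[:,:,::-1])
from h import *
p=[.5807,-.0093,-.1041]
for k in M:print(k,proj(c,w(p,M[k])).round(0))
W=np.asarray(c['world_to_cam']);print(-W[:3,:3].T@W[:3,3], sense()['t'])
E
```

```text
t: 1.6
tcp_pos: [0.4371, 0.0908, 0.4396]
tool_rot: [0.052, 0.999, 0.0, -0.0]
force: [-0.6, 0.0, -0.4]
finger_gap: -0.001
gripper_force: 0.0
t: 1.98
tcp_pos: [0.4358, 0.0933, 0.4395]
tool_rot: [0.051, 0.999, 0.0, -0.0]
force: [0.3, -0.1, -0.1]
finger_gap: -0.001
gripper_force: 0.0
kr [[203. 278.]]
km [[244. 278.]]
kl [[284. 278.]]
st [[215. 226.]]
prism [[ 90. 282.]]
pad [[305. 223.]]
hinge [[ 93. 324.]]
[0.36715758 0.09946034 0.40922651] 2.025
```

View pics/w1.png

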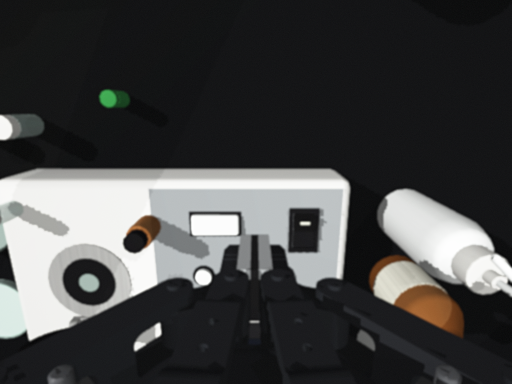

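Seen from the wrist camera, the start key is at (215,224), the rocker centre at (305,230), the right key at (204,277) and the prism at (89,283). That is within 2 px of my prediction. I'll refit with centroids.

```bash
python3 - <<'E'
from station import *
import cv2,numpy as np
from h import *
im=cv2.imread("pics/w1.png");g=cv2.cvtColor(im,6).astype(int);c=get_calibration("wrist")
def cen(m,x0,y0,x1,y1):
    v,u=np.nonzero(m[y0:y1,x0:x1]);return u.mean()+x0,v.mean()+y0,len(u)
st=cen(g>215,185,205,245,240);rk=cen(g<70,283,200,325,258);kr=cen(g>215,192,265,217,290);pr=cen(g<60,60,250,116,315)
print(st,rk,kr,pr)
M['rock']=(-.095,.14,.091)
obs=[(c,'st',st[:2]),(c,'rock',rk[:2]),(c,'prism',(89,283))]+([(c,'kr',kr[:2])])
p,r=fit(obs,[.58,-.009,-.104]);print(p.round(4),r.round(1).tolist())
print(np.degrees(p[2]))
for k in('pad','st','hinge','rock'):print(k,w(p,M[k]).round(4))
E
```

```text
(np.float64(214.20819112627987), np.float64(224.96814562002277), 879) (np.float64(303.0276150627615), np.float64(230.56234309623431), 1195) (np.float64(202.70391061452514), np.float64(277.1508379888268), 179) (np.float64(89.84754521963825), np.float64(283.0264857881137), 1548)
[ 0.5805 -0.0094 -0.0944] [[-0.4, 0.5], [0.1, -0.3], [0.3, -0.6], [0.0, 0.3]]
-5.410968196586196
pad [0.4882 0.1399 0.095 ]
st [0.4832 0.045  0.093 ]
hinge [ 0.591  -0.1109  0.0925]
rock [0.4991 0.1389 0.091 ]
```

```bash
python3 -m jog '{"linear":[[25,23,0],[25,24,-30],[0,0,-40],[0,0,-40],[0,0,-30],[0,0,-10],[0,0,0],[0,0,0],[0,0,0]],"turn":[0,0,0,0,0,0,0,0,0]}'
```

```text
t: 3.15
tcp_pos: [0.4869, 0.1395, 0.2909]
tool_rot: [0.052, 0.999, 0.0, 0.001]
force: [-0.2, -0.1, 0.7]
finger_gap: 0.002
gripper_force: 0.0
```

```bash
python3 -m jog '{"linear":[[0,0,-10],[0,0,-8],[0,0,-3],[0,0,0],[0,0,0]],"turn":[0,0,0,0,0]}'; python3 -m jog '{"linear":[[0,0,-2],[0,0,-2],[0,0,-1],[0,0,0],[0,0,0]],"turn":[0,0,0,0,0]}'
```

```text
t: 3.78
tcp_pos: [0.4867, 0.1394, 0.2687]
tool_rot: [0.052, 0.999, -0.0, 0.0]
force: [0.7, -0.4, -0.2]
finger_gap: -0.003
gripper_force: 0.0
t: 4.4
tcp_pos: [0.4865, 0.1394, 0.2637]
tool_rot: [0.052, 0.999, 0.0, 0.0]
force: [-1.0, -0.2, 1.4]
finger_gap: -0.002
gripper_force: 0.8
```

```bash
for i in 1 ; do python3 -m jog '{"linear":[[0,0,-1],[0,0,0],[0,0,0]],"turn":[0,0,0]}'|grep -E 'tcp_pos|force'; python3 -m jog '{"linear":[[0,0,-1],[0,0,0],[0,0,0]],"turn":[0,0,0]}'|grep -E 'tcp_pos|force';done
```

```text
tcp_pos: [0.4865, 0.1394, 0.263]
force: [-1.7, -0.1, 5.5]
gripper_force: 2.5
tcp_pos: [0.4865, 0.1394, 0.2624]
force: [-2.0, 0.2, 7.7]
gripper_force: 4.0
```

```bash
python3 -m jog '{"linear":[[0,0,15],[0,0,45],[0,0,50],[0,-20,45],[24,-40,20],[24,-40,0],[24,-40,0],[24,-40,0],[24,-40,0],[24,-34,0],[0,0,0],[0,0,0]],"turn":[0,0,0,0,0,0,0,0,0,0,0,0]}'
python3 - <<'E'
from station import *
import cv2,numpy as np
a=snapshot("scene")[:,:,::-1];b=snapshot("side")[:,:,::-1]
a=a[95:215,190:320];b=b[140:290,200:365]
a=cv2.resize(a,None,fx=3,fy=3,interpolation=3);b=cv2.resize(b,None,fx=2.4,fy=2.4,interpolation=3)
cv2.imwrite("pics/c2.png",np.hstack([a,b]))
E
```

```text
t: 6.65
tcp_pos: [0.63, -0.1143, 0.4365]
tool_rot: [0.052, 0.999, 0.0, -0.001]
force: [0.4, 0.4, -0.1]
finger_gap: 0.002
gripper_force: 0.0
```

View pics/c2.png

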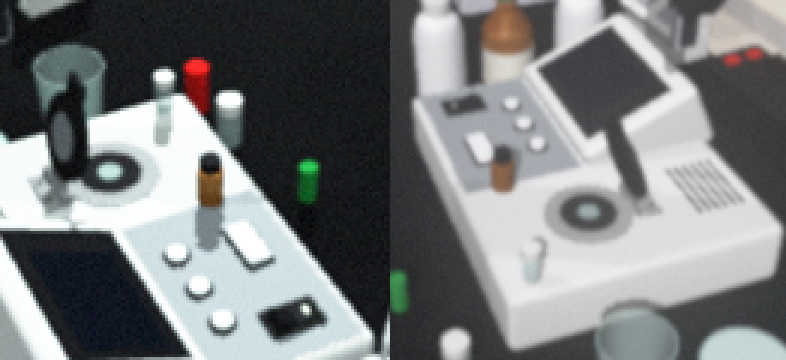

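The rocker's lit mark has moved to its other half, so it is on. The cover is still raised at about 1.3 rad, and the bottles and vial are unmoved. Next I descend behind the cover.

```bash
python3 -m jog '{"linear":[[0,0,-30],[0,0,-40],[-9,1,-8],[-15,1,0],[-11,1,0],[0,0,0],[0,0,0]],"turn":[0,0,0,0,0,0,0]}'
python3 -m jog '{"linear":[[-5,0.5,0],[-5,0.5,0],[-5,0.5,0],[-4,0.4,-1],[-5,0.5,-2],[0,0,0]],"turn":[0,0,0,0,0,0]}'
```

```text
t: 7.62
tcp_pos: [0.5959, -0.1116, 0.3597]
tool_rot: [0.052, 0.999, -0.0, 0.001]
force: [0.0, -0.3, -0.0]
finger_gap: -0.001
gripper_force: 0.0
t: 8.38
tcp_pos: [0.5711, -0.1091, 0.3555]
tool_rot: [0.052, 0.999, 0.0, -0.0]
force: [-0.7, -0.2, 0.2]
finger_gap: 0.0
gripper_force: 0.0
```

```bash
python3 -m jog '{"linear":[[-4,0.4,-2],[-4,0.4,-2],[-8,0.8,-4],[-9,0.8,-5],[-7,0.7,-6],[-7,0.7,-7],[0,0,0]],"turn":[0,0,0,0,0,0,0]}'
python3 -m jog '{"linear":[[-6,0.6,-7],[-5,0.5,-8],[-4,0.4,-8],[-4,0.4,-8],[-3,0.3,-8],[-2,0,-8],[0,0,0]],"turn":[0,0,0,0,0,0,0]}'
```

```text
t: 9.25
tcp_pos: [0.5317, -0.1052, 0.3288]
tool_rot: [0.052, 0.999, 0.0, -0.001]
force: [-0.5, -0.3, 0.0]
finger_gap: 0.002
gripper_force: 0.0
t: 10.12
tcp_pos: [0.5082, -0.1031, 0.2819]
tool_rot: [0.052, 0.999, 0.0, -0.001]
force: [-0.5, 0.1, 0.1]
finger_gap: 0.003
gripper_force: 0.0
```

```bash
python3 - <<'E'
from station import *
import cv2,numpy as np
a=snapshot("scene")[:,:,::-1];b=snapshot("side")[:,:,::-1]
a=a[95:215,190:320];b=b[140:290,200:365]
a=cv2.resize(a,None,fx=3,fy=3,interpolation=3);b=cv2.resize(b,None,fx=2.4,fy=2.4,interpolation=3)
cv2.imwrite("pics/c3.png",np.hstack([a,b]))
E
```

```text
(no output)
```

View pics/c3.png

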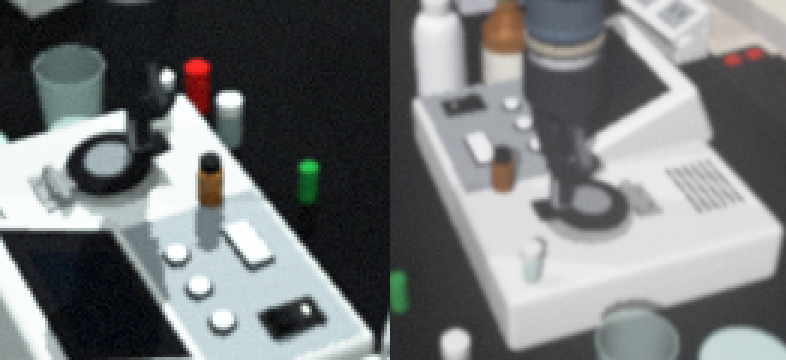

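The cover has followed and is nearly shut, with the finger on its front part. I press on down gently.

```bash
python3 -m jog '{"linear":[[-1,0,-4],[0,0,-4],[0,0,-3],[0,0,-1],[0,0,0],[0,0,0]],"turn":[0,0,0,0,0,0]}'|grep -E 'tcp_pos|force'
python3 -m jog '{"linear":[[0,0,-1],[0,0,0],[0,0,0]],"turn":[0,0,0]}'|grep -E 'tcp_pos|force'
```

```text
tcp_pos: [0.5076, -0.1032, 0.2707]
force: [-0.1, -0.0, 0.7]
gripper_force: 0.0
tcp_pos: [0.5076, -0.1032, 0.2698]
force: [-0.3, 0.2, 0.9]
gripper_force: 0.6
```

```bash
python3 -m jog '{"linear":[[0,0,-1],[0,0,0],[0,0,0]],"turn":[0,0,0]}'|grep -E 'tcp_pos|force'
python3 -m jog '{"linear":[[0,0,-1],[0,0,0],[0,0,0]],"turn":[0,0,0]}'|grep -E 'tcp_pos|force'
```

```text
tcp_pos: [0.5076, -0.1032, 0.2689]
force: [-1.0, 0.5, 3.6]
gripper_force: 1.7
tcp_pos: [0.5076, -0.1032, 0.2679]
force: [-1.3, -0.4, 5.1]
gripper_force: 2.7
```

```bash
python3 -m jog '{"linear":[[0,0,10],[0,0,30],[0,0,45],[0,25,15],[-8,50,0],[-8,50,0],[-8,23,0],[0,0,-20],[0,0,-40],[0,0,-25],[0,0,0],[0,0,0]],"turn":[0,0,0,0,0,0,0,0,0,0,0,0]}'
python3 - <<'E'
from station import *
import cv2,numpy as np
a=snapshot("scene")[:,:,::-1];b=snapshot("side")[:,:,::-1]
a=a[95:215,190:320];b=b[140:290,200:365]
a=cv2.resize(a,None,fx=3,fy=3,interpolation=3);b=cv2.resize(b,None,fx=2.4,fy=2.4,interpolation=3)
cv2.imwrite("pics/c4.png",np.hstack([a,b]))
E
```

```text
t: 13.6
tcp_pos: [0.4839, 0.0447, 0.2834]
tool_rot: [0.052, 0.999, -0.0, 0.001]
force: [-0.1, -0.9, -0.1]
finger_gap: -0.003
gripper_force: 0.0
```

View pics/c4.png

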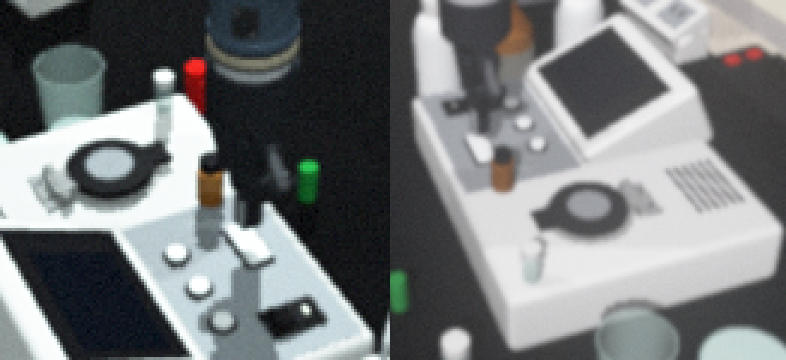

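The cover lies flat, and its firm contact at 5 N, 1 mm below nominal, agrees. The finger is above the start key, so I tap it.

```bash
python3 -m jog '{"linear":[[0,0,-10],[0,0,-6],[0,0,-2],[0,0,-2],[0,0,-2],[0,0,0],[0,0,0]],"turn":[0,0,0,0,0,0,0]}'|grep -E 'tcp_pos|force'
```

```text
tcp_pos: [0.4835, 0.0448, 0.261]
force: [-1.1, 0.4, 4.8]
gripper_force: 2.7
```

```bash
python3 -m jog '{"linear":[[0,0,5],[0,0,20],[0,0,45],[0,0,50],[0,0,30],[0,0,0],[0,0,0],[0,0,0]],"turn":[0,0,0,0,0,0,0,0]}'
python3 - <<'E'
from station import *
import cv2,numpy as np
a=snapshot("scene")[:,:,::-1];b=snapshot("side")[:,:,::-1]
a=a[95:215,190:320];b=b[140:290,200:365]
a=cv2.resize(a,None,fx=3,fy=3,interpolation=3);b=cv2.resize(b,None,fx=2.4,fy=2.4,interpolation=3)
cv2.imwrite("pics/c5.png",np.hstack([a,b]))
E
```

```text
t: 15.58
tcp_pos: [0.4831, 0.0448, 0.4092]
tool_rot: [0.052, 0.999, 0.0, -0.002]
force: [-0.1, -0.4, 0.1]
finger_gap: 0.002
gripper_force: 0.0
```

View pics/c5.png

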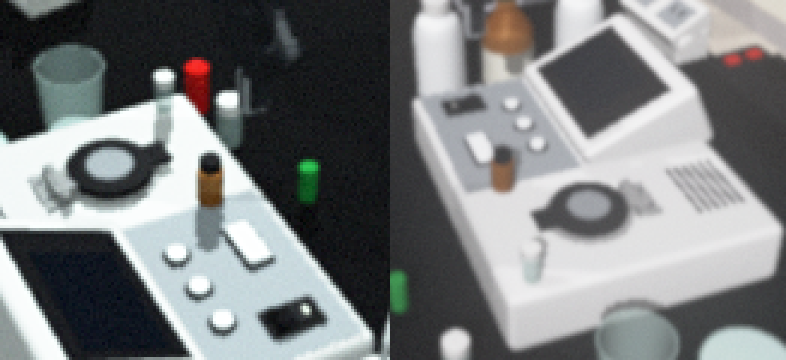

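The switch is on, the cover is flat, the start key is back up, and everything else is in place. I'm handing the job in.

```bash
python3 -c "
from station import *
print(sign_off())"
```

```text
the job is handed in; nothing more can be done
None
```

The reading sequence is done and handed in: rocker pressed on, cover pushed shut, start key tapped and back up, in that order, with no fingertip reading above 8 N; the images show everything else where it stood, and sign-off gave no verdict.

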